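# Set the gib screw of a guide carriage

## Robot

A 6-joint arm with a two-finger parallel gripper is mounted at the origin on a cart in front of the work surface, level with it; the furniture and walls round the work are solid. World frame = base frame: x ahead of the robot, y to its left, z up, the work surface at z = 0. Lengths are in m, angles in rad, forces in N, time in s.
With the tool pointing down it reaches from about 0.375 to 0.9 m from the base axis. Payload 3.1 kg.
Tool frame: the origin (TCP) lies between the finger pads; the fingertips stand 22 mm ahead of it and the grasp point (between the pads) lies 3 mm ahead of it; z points along the fingers, y is the line along which they close (so a half turn about z gives the same grasp; the last joint's range is limited). The gripper opens to 87 mm and grips with 3 to 60 N. Pads are 19 mm wide; open, the fingers measure 117 mm over their backs; the gripper's body (75 mm by 190 mm) begins 51 mm behind the grasp point.
Start: joints at [-1.526, 0.527, 1.433, -0, 1.181, -0.178], TCP at [0.138, -0.61, 0.212] pointing down, gripper open.
Joint ranges: [-3.08, 3.08], [-0.75, 2.2], [0.22, 2.44], [-1.43, 4.57], [0, 2.65], [-2.85, 2.85]. Speed limits (rad/s): [2.79, 2.79, 3.14, 3.14, 3.14, 3.14].

## Interface

Orientations are given as a rotation vector (axis times angle).
In Python, from bench import arm gives the robot as it stands. The module is installed in compiled form; this text tells all that it offers.
- The arm moves only by the shell command python3 -m pendant 'ROWS' [FORCE]. ROWS is JSON, a list of rows, each an object of numbers: "x", "y", "z": the shift along the tool's x, y, z in m; "ax", "ay", "az": the turn, a rotation vector about the tool's x, y, z in rad; "gripper": the finger opening in m, from 0 to 0.087. A call has 1 to 20 rows; each row shifts and turns the commanded pose from where the row before left it, along the tool's axes as they then stand; what a row does not reach is not made up. A row lasts 1/8 s, in which the tool goes at most 62.5 mm and 10.7 degrees, less where a joint would pass 70% of its speed; a pose out of reach is approached as far as the arm can. A call with a gripper value outside its range is refused whole. The fingers move at their own pace and stop on an object; FORCE is the grip in N (left out, the last holds). Time passes only in rows, so rows that do not move let the fingers close. It gives the time, the measured TCP pose, the force, the opening and the grip force at its end, in the units of the state.
- arm.read_state(): the state, without advancing time (a new reading comes with each control period).
- arm.grab_frame(name): name is "scene" or "top" or "wrist"; returns a dict with "img" (420x560x3 uint8, red, green, blue), "intrinsics" (3x3 intrinsics, pixels), "cam_to_world" (4x4, takes a point from camera to world coordinates). Camera axes: x right, y down, z forward; pixel columns grow to the right and rows downward; lengths in m; the calibration is good to about 2 mm. A picture is of the moment at which its call begins. There is no depth.
- arm.finish_job(): hands the job in; it is judged then, once.
Trained networks look in the newest picture that a camera, given by its name, has taken for a name from the list of things; names that differ only in an ending like _2 or _b are one class to them, and where a whole thing is asked for, a point or a joint stands for the part that bears it (a point fixed in the world has none). Each returns a list of dicts, best first, with "score" (0 to 1); they miss things now and then, are a little off and sometimes report something else, mostly with a low value. They report only what shows in the picture. A call takes as long as a camera call.
- arm.find_in(label, camera): "at" ([x, y, z] in m, in world coordinates, good to about 4 mm: the middle of the surface that is visible of it).
- arm.regions_of(label, camera): "mask" (420x560 bool, what is visible of it).
The state is a dict: "time_s": time; "joints": joint angles; "joint_vel": joint speeds; "tau": joint torques, N m; "position": TCP position; "tcp_rot": TCP orientation; "contact_force": force on the tool from outside, world axes, zero at the start; "torque": the same for the moment, N m; "finger_gap": finger opening in m; "grasp_force": force on a finger pad.
Only numpy, scipy, OpenCV 4.12 (cv2) and the standard library are available. Lean on these libraries where they do the work, as an engineer would, in place of code of your own. Each camera call takes 0.05 s, during which the arm holds its last target. There are 200 camera calls.

## Task

Slide the aluminium guide carriage all the way along its way to the blue end stop. There, turn its brass thumbscrew clockwise until you feel it bottom, without forcing it, and then back it off a quarter of a turn and let go, with the carriage still against the stop. Leave the jar, the rosin and the wax where they are.

Things in the scene. Friction and masses are not known exactly. Their poses are not given: they have to be found in the camera images.
- guide_way: fixed steel guide way on the bench, 110 x 280 mm, 10 mm thick with two rails up to 21 mm high; its origin is on the bench under the way, its y axis runs along the way towards the blue end stop, whose near face is 138 mm along +y and whose top is 41 mm above the bench (screw heads on it 44 mm).
- carriage (a joint): position of the aluminium carriage along the way, m; grows along the way's +y towards the stop and is 0.09 against it (the joint ends there, firmly). It drags with about 4 N. The carriage is a block 82 x 140 mm, top 38 mm above the bench.
- grip_post (a point): middle of the upright black plastic post fixed on the carriage, for moving it: 16 mm diameter, from 44 to 72 mm above the bench, this point 60 mm above the bench; 72 mm from the thumbscrew's axis on the side of the stop. Its y axis runs along the way towards the stop.
- wing (a point): middle of the upright brass wing on top of the thumbscrew, on the screw's upright axis, 90 mm above the bench: a flat bar 44 mm long (along this point's x), 10 mm thick (along its y), 24 mm high (12 mm above and below this point). Red dot at the +x end of its top. Within 90 mm of the axis nothing else is higher than the post. This point turns with the screw.
- thumbscrew (a joint): angle of the thumbscrew, rad; grows clockwise seen from above (tightening); right-hand thread of 2 mm a turn (the wing's height hardly changes, by less than 1 mm in all). It runs with a drag of about 0.05 N m while it moves (hardly felt when the hand stands still) and bottoms hard at a hidden angle between 1.8 and 3.0, different each time; it starts between 0.3 and 1.1. It stays where it is left. Other hidden end: -0.6 (unscrewed).
- screw_tip (a point): lower end of the thumbscrew, out of sight inside the carriage about 31 mm above the bench, on the screw's axis.
- seat (a point): face of the brass seat, out of sight inside the carriage under the screw's tip, on which the screw bottoms; the screw has bottomed when the tip is level with it. The distance is at most about 1 mm, too small to be read from these noisy points.
- stop_crush (a joint): how far the seat has been spoilt by forcing, as rad of screw turn past the true bottom (0 = unharmed). It yields when the bottomed screw is tightened with more than about 0.4 N m; a torque of 0.15 to 0.25 N m at the wing is a good firm bottom.
- amber_jar_mid (a point): middle of the loose amber jar with black lid, 56 mm diameter, 87 mm high; bystander.
- rosin_cake_mid (a point): middle of the loose round cake of brown rosin, 43 mm diameter, 16 mm high; bystander.
- wax_mid (a point): middle of the loose yellow block of beeswax, 30 x 50 x 22 mm; bystander.

How it is judged:
By the outcome, as a careful person would: the job done as asked, in the order asked, and still so for the second after the job is handed in, with the robot touching nothing.
It also fails if it takes over 72 s, if anything falls off the work surface, if the arm or the gripper's body presses on something with over 40 N, if the wrist force passes 120 N, or if a joint passes its speed limit or range.

## Working session

There is one attempt and no reset: what is moved stays moved. The work goes in short steps, Python scripts to look and compute and a shell command to move; the robot and the scene stay as the last step left them, time stands still between calls to the robot, and variables do not carry over. Pictures are saved under pics/ and viewed, at most 11 in all, crops included, and the job is handed in when it is done.

```bash
mkdir -p pics
python3 - <<'E'
from bench import arm
import cv2,numpy as np
s=arm.read_state();print(s)
for c in("scene","top"):
    f=arm.grab_frame(c);cv2.imwrite(f"pics/{c}0.png",f["img"][:,:,::-1])
    for l in("guide_way","carriage","grip_post","wing","amber_jar_mid","rosin_cake_mid","wax_mid"):
        print(c,l,[(np.round(d["at"],3),round(d["score"],2)) for d in arm.find_in(l,c)[:2]])
E
```

```text
{'time_s': 0.0, 'joints': array([-1.52650202e+00,  5.28452723e-01,  1.43390592e+00, -8.75859330e-06,
        1.18137783e+00, -1.78483969e-01]), 'joint_vel': array([ 0.00032108, -0.00097258,  0.00060002, -0.00033883,  0.00249064,
       -0.00024123]), 'tau': array([ 1.86822158e-04, -4.40044320e+01, -1.76592261e+01,  6.32551708e-02,
        5.81339083e-02, -1.68843071e-04]), 'position': array([ 0.13808968, -0.60878289,  0.21107876]), 'tcp_rot': array([-3.11999621e+00, -3.48983468e-01, -2.12933917e-04]), 'contact_force': array([ 0.04294091, -0.12954273,  0.05297123]), 'torque': array([ 0.01904039,  0.0323637 , -0.03446937]), 'grasp_force': 0.0, 'finger_gap': 0.08684390273247167}
scene guide_way [(array([ 0.518, -0.156,  0.021]), 0.64)]
scene carriage [(array([ 0.519, -0.158,  0.036]), 0.59)]
scene grip_post [(array([ 0.517, -0.159,  0.039]), 0.79)]
scene wing [(array([ 0.522, -0.168,  0.093]), 0.91), (array([ 0.645, -0.093,  0.061]), 0.59)]
scene amber_jar_mid [(array([ 0.648, -0.098,  0.061]), 0.87)]
scene rosin_cake_mid [(array([ 0.648, -0.216,  0.015]), 0.85)]
scene wax_mid [(array([ 0.409, -0.114,  0.021]), 0.86)]
top guide_way [(array([ 0.408, -0.107,  0.02 ]), 0.32)]
top carriage [(array([ 0.526, -0.133,  0.038]), 0.59)]
top grip_post [(array([ 0.527, -0.132,  0.04 ]), 0.87)]
top wing [(array([ 0.529, -0.158,  0.1  ]), 0.49)]
top amber_jar_mid [(array([ 0.651, -0.078,  0.09 ]), 0.57)]
top rosin_cake_mid [(array([ 0.65 , -0.212,  0.012]), 0.59)]
top wax_mid [(array([ 0.412, -0.106,  0.021]), 0.69), (array([ 0.526, -0.135,  0.041]), 0.59)]
```

View pics/scene0.png

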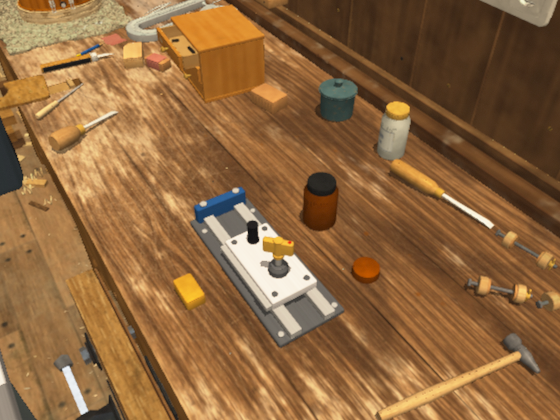

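View pics/top0.png

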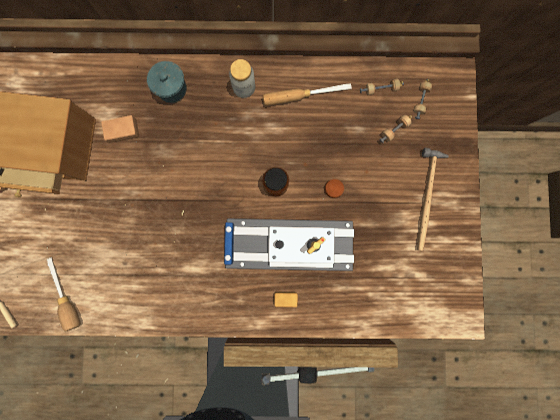

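The scene picture shows the stop at (220,205), the post at (253,232) and the wing at (278,246) with its red dot at (290,242). In the top picture the stop is at (229,244), the post at (279,244) and the wing at (315,245).

```bash
cat > h.py <<'E'
from bench import arm
import cv2,numpy as np
from scipy.spatial.transform import Rotation as R
def ray(f,px,z):
    K=f["intrinsics"];T=f["cam_to_world"];d=T[:3,:3]@np.linalg.solve(K,[px[0],px[1],1.]);o=T[:3,3]
    return o+d*(z-o[2])/d[2]
def cen(m): return np.argwhere(m)[:,::-1].mean(0)
def crop(f,c,w,h,k,name):
    x,y=int(c[0]-w/2),int(c[1]-h/2)
    cv2.imwrite(name,cv2.resize(f["img"][y:y+h,x:x+w,::-1],None,fx=k,fy=k,interpolation=cv2.INTER_CUBIC));print("crop origin",x,y,"scale",k)
E
python3 - <<'E'
from h import *
f=arm.grab_frame("top");crop(f,(290,244),140,70,5.7,"pics/topc.png")
I=f["img"].astype(int);print(f["cam_to_world"][:3,3],f["intrinsics"][0,0])
hsv=cv2.cvtColor(f["img"],cv2.COLOR_RGB2HSV)
yy,xx=np.mgrid[:420,:560]
blue=(hsv[...,0]>100)&(hsv[...,0]<125)&(hsv[...,1]>150)&(abs(xx-229)<12)&(abs(yy-244)<30)
p=np.argwhere(blue)[:,::-1];print("blue",cv2.minAreaRect(p.astype(np.float32)))
dk=(I.sum(2)<150)&(abs(xx-279)<10)&(abs(yy-244)<10);print("post",cen(dk),ray(f,cen(dk),.065))
red=(hsv[...,1]>180)&((hsv[...,0]<6)|(hsv[...,0]>174))&(abs(xx-315)<15)&(abs(yy-244)<15);print("red",red.sum(),cen(red),ray(f,cen(red),.102))
yel=(hsv[...,0]>15)&(hsv[...,0]<32)&(hsv[...,1]>130)&(I.sum(2)>300)&(abs(xx-315)<20)&(abs(yy-244)<20)
p=np.argwhere(yel|red)[:,::-1];print("wing",len(p),cen(yel|red),cv2.minAreaRect(p.astype(np.float32)),ray(f,cen(yel|red),.1))
for c in("top",):
  for l in("wing","grip_post"):
    for d in arm.regions_of(l,c)[:1]:print(l,d["score"],d["mask"].sum(),cen(d["mask"]))
E
```

```text
crop origin 220 209 scale 5.7
[ 0.53507862 -0.07469185  0.9191165 ] 412.0899812033691
blue ((228.5, 243.0), (40.0, 7.0), 90.0)
post [276.8 243.4] [ 0.53132205 -0.08186362  0.065     ]
red 2 [322.  239.5] [ 0.54003873 -0.1708407   0.102     ]
wing 55 [314.34545455 246.14545455] ((315.4000244140625, 245.80001831054688), (6.800000190734863, 18.80000114440918), 36.86989974975586) [ 0.52679587 -0.15591845  0.1       ]
grip_post 0.88 2680 [301.09067164 245.9119403 ]
```

View pics/topc.png

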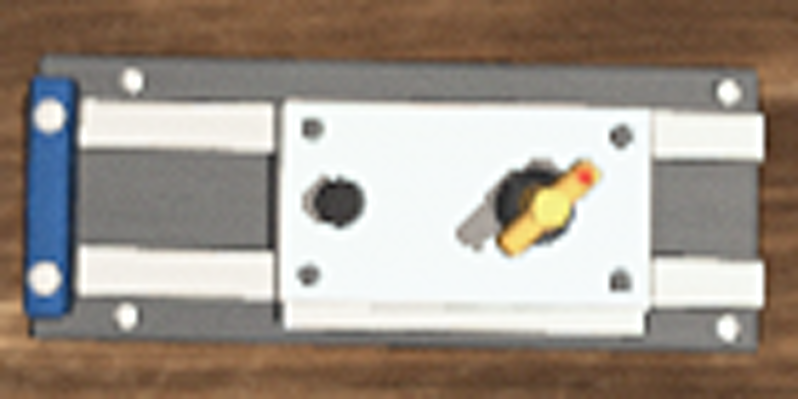

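The crop (origin 220,209, scale 5.7) puts the post top at (279.5,244.6). The wing centre is at (316.3,245.3) and the red dot at (322.8,239.9). The gap from carriage to stop is about 35 px, so there is a good 70 mm to travel.

```bash
python3 - <<'E'
from h import *
f=arm.grab_frame("top")
q=lambda x,y:(220+x/5.7,209+y/5.7)
for n,x,y,z in [("post",339,203,.072),("wing",549,207,.102),("dot",586,176,.102),("wend1",510,247,.102),("wend2",593,168,.102),("s1",49,115,.044),("s2",44,278,.044),("p1",132,80,.01),("p2",728,92,.01),("p3",127,315,.01),("p4",728,327,.01)]: print(n,ray(f,q(x,y),z).round(4))
E
python3 -m pendant '[{"az":-0.17},{"az":-0.17},{"az":-0.17},{"az":-0.17},{"az":-0.17},{"az":-0.17},{"az":-0.17},{"az":-0.14},{}]'
```

```text
post [ 0.5289 -0.0873  0.072 ]
wing [ 0.5285 -0.1596  0.102 ]
dot [ 0.5393 -0.1724  0.102 ]
wend1 [ 0.5146 -0.1461  0.102 ]
wend2 [ 0.5421 -0.1749  0.102 ]
s1 [0.5602 0.0204 0.044 ]
s2 [0.5001 0.0211 0.044 ]
p1 [ 0.5751 -0.0077  0.01  ]
p2 [ 0.5727 -0.2385  0.01  ]
p3 [ 0.4849 -0.0073  0.01  ]
p4 [ 0.4826 -0.238   0.01  ]invalid input at $[0]: expected keys x, y, z, ax, ay, az, gripper
```

```bash
python3 -m pendant '[{"x":0,"y":0,"z":0,"ax":0,"ay":0,"az":-0.17,"gripper":0.087}]'; python3 -m pendant '[{"az":-0.17,"gripper":0.087}]'
```

```text
time_s: 1.12
position: [0.1381, -0.6096, 0.2121]
tcp_rot: [3.08, 0.62, 0.0]
contact_force: [0.8, 0.4, 0.5]
finger_gap: 0.0872
grasp_force: 0.0invalid input at $[0]: expected keys x, y, z, ax, ay, az, gripper
```

```bash
python3 -m pendant '[{"x":0,"y":0,"z":0,"ax":0,"ay":0,"az":-0.167,"gripper":0.087},{"x":0,"y":0,"z":0,"ax":0,"ay":0,"az":-0.167,"gripper":0.087},{"x":0,"y":0,"z":0,"ax":0,"ay":0,"az":-0.167,"gripper":0.087},{"x":0,"y":0,"z":0,"ax":0,"ay":0,"az":-0.167,"gripper":0.087},{"x":0,"y":0,"z":0,"ax":0,"ay":0,"az":-0.167,"gripper":0.087},{"x":0,"y":0,"z":0,"ax":0,"ay":0,"az":-0.167,"gripper":0.087},{"x":0,"y":0,"z":0,"ax":0,"ay":0,"az":-0.165,"gripper":0.087},{"x":0.044,"y":0.032,"z":0,"ax":0,"ay":0,"az":0,"gripper":0.087},{"x":0.044,"y":0.032,"z":0,"ax":0,"ay":0,"az":0,"gripper":0.087},{"x":0.044,"y":0.032,"z":0,"ax":0,"ay":0,"az":0,"gripper":0.087},{"x":0.044,"y":0.032,"z":0,"ax":0,"ay":0,"az":0,"gripper":0.087},{"x":0.044,"y":0.032,"z":0,"ax":0,"ay":0,"az":0,"gripper":0.087},{"x":0.044,"y":0.032,"z":0,"ax":0,"ay":0,"az":0,"gripper":0.087},{"x":0.044,"y":0.032,"z":0,"ax":0,"ay":0,"az":0,"gripper":0.087},{"x":0.044,"y":0.032,"z":0,"ax":0,"ay":0,"az":0,"gripper":0.087},{"x":0.044,"y":0.032,"z":0,"ax":0,"ay":0,"az":0,"gripper":0.087},{"x":0.044,"y":0.032,"z":0,"ax":0,"ay":0,"az":0,"gripper":0.087},{"x":0.044,"y":0.032,"z":0,"ax":0,"ay":0,"az":0,"gripper":0.087},{"x":0.044,"y":0.032,"z":0,"ax":0,"ay":0,"az":0,"gripper":0.087},{"x":0,"y":0,"z":0,"ax":0,"ay":0,"az":0,"gripper":0.087}]'
python3 - <<'E'
from h import *
s=arm.read_state();print(s["position"],s["joints"]);M=R.from_rotvec(s["tcp_rot"]).as_matrix();print(M.round(4))
f=arm.grab_frame("wrist");cv2.imwrite("pics/w1.png",f["img"][:,:,::-1])
for l in("grip_post","wing"):print(l,[(np.round(d["at"],4),round(d["score"],2)) for d in arm.find_in(l,"wrist")[:2]])
E
```

```text
time_s: 3.62
position: [0.5298, -0.0829, 0.2122]
tcp_rot: [2.227, 2.215, 0.002]
contact_force: [-0.4, -0.4, -0.1]
finger_gap: 0.0871
grasp_force: 0.0
[ 0.52976298 -0.08291562  0.21220839] [-3.64166528e-01  4.07499687e-01  1.65625746e+00  7.47531810e-04
  1.07639776e+00 -3.59115587e-01]
[[ 5.4e-03  1.0e+00  1.6e-03]
 [ 1.0e+00 -5.4e-03  1.0e-04]
 [ 1.0e-04  1.6e-03 -1.0e+00]]
grip_post [(array([ 0.5261, -0.1189,  0.0326]), 0.73)]
wing [(array([ 0.5215, -0.1476,  0.0841]), 0.7)]
```

View pics/w1.png

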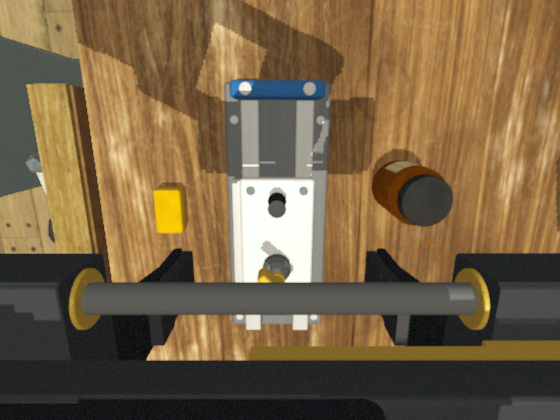

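The wrist picture shows the post top at about (277,209), the stop at (278,90) and the carriage centred at (277,245). The wing is partly hidden by the gripper.

Run:
```python
from h import *
f=arm.grab_frame("wrist")
for n,x,y,z in [("posttop",277,210,.072),("screwL",250,190,.038),("screwR",304,190,.038),("s1",245,88,.044),("s2",309,88,.044)]:print(n,ray(f,(x,y),z).round(4))
```

```text
posttop [ 0.525  -0.0945  0.072 ]
screwL [ 0.4974 -0.0819  0.038 ]
screwR [ 0.5524 -0.0825  0.038 ]
s1 [0.4965 0.0155 0.044 ]
s2 [0.5559 0.0149 0.044 ]
```

```bash
python3 -m pendant '[{"x":-0.008,"y":-0.003,"z":0.04,"ax":0,"ay":0,"az":0,"gripper":0.087},{"x":0,"y":0,"z":0.04,"ax":0,"ay":0,"az":0,"gripper":0.087},{"x":0,"y":0,"z":0.04,"ax":0,"ay":0,"az":0,"gripper":0.087},{"x":0,"y":0,"z":0.022,"ax":0,"ay":0,"az":0,"gripper":0.06},{"x":0,"y":0,"z":0,"ax":0,"ay":0,"az":0,"gripper":0.03},{"x":0,"y":0,"z":0,"ax":0,"ay":0,"az":0,"gripper":0.022},{"x":0,"y":0,"z":0,"ax":0,"ay":0,"az":0,"gripper":0.022},{"x":0,"y":0,"z":0,"ax":0,"ay":0,"az":0,"gripper":0.022},{"x":0,"y":0,"z":0,"ax":0,"ay":0,"az":0,"gripper":0.022}]' 8
python3 -m pendant '[{"x":0,"y":0,"z":0,"ax":0,"ay":0,"az":0,"gripper":0.0},{"x":0,"y":0,"z":0,"ax":0,"ay":0,"az":0,"gripper":0.0},{"x":0,"y":0,"z":0,"ax":0,"ay":0,"az":0,"gripper":0.0},{"x":0,"y":0,"z":0,"ax":0,"ay":0,"az":0,"gripper":0.0}]' 8
```

```text
time_s: 4.95
position: [0.5252, -0.0938, 0.0706]
tcp_rot: [2.233, 2.209, 0.001]
contact_force: [0.4, 0.7, -0.3]
finger_gap: 0.0352
grasp_force: 0.0
time_s: 5.45
position: [0.5248, -0.0937, 0.07]
tcp_rot: [-2.234, -2.209, 0.0]
contact_force: [-0.1, -0.2, -0.2]
finger_gap: 0.0018
grasp_force: 0.0
```

Run:
```python
from h import *
f=arm.grab_frame("wrist");g=arm.grab_frame("scene")
a=cv2.resize(g["img"][190:340,180:360],(480,400),interpolation=cv2.INTER_CUBIC)
b=f["img"][:,120:440]
cv2.imwrite("pics/m.png",np.hstack([a,cv2.resize(b,(305,400))])[:,:,::-1])
```

```text
(no output)
```

View pics/m.png

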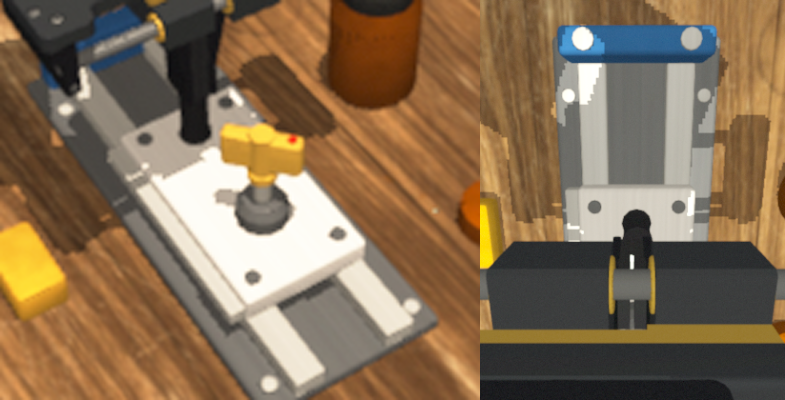

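The left half shows the closed fingers over the carriage. In the right half the post top at (636,215) is just ahead of the fingers, on the stop side, so they closed behind it. That works well for pushing, so I'll push the post towards the stop.

```bash
python3 -m pendant '[{"x":0.006,"y":0,"z":0,"ax":0,"ay":0,"az":0,"gripper":0.0},{"x":0.008,"y":0,"z":0,"ax":0,"ay":0,"az":0,"gripper":0.0},{"x":0.008,"y":0,"z":0,"ax":0,"ay":0,"az":0,"gripper":0.0},{"x":0.008,"y":0,"z":0,"ax":0,"ay":0,"az":0,"gripper":0.0},{"x":0.008,"y":0,"z":0,"ax":0,"ay":0,"az":0,"gripper":0.0},{"x":0.008,"y":0,"z":0,"ax":0,"ay":0,"az":0,"gripper":0.0}]' 8
python3 - <<'E'
from h import *
s=arm.read_state();print(s["joints"],s["contact_force"],s["torque"])
f=arm.grab_frame("scene");g=arm.grab_frame("wrist")
a=cv2.resize(f["img"][150:340,160:360],(420,400),interpolation=cv2.INTER_CUBIC)
cv2.imwrite("pics/m2.png",np.hstack([a,cv2.resize(g["img"][:,120:440],(305,400))])[:,:,::-1])
E
```

```text
time_s: 6.3
position: [0.5253, -0.0471, 0.0701]
tcp_rot: [2.233, 2.209, 0.0]
contact_force: [-0.0, 0.0, -0.2]
finger_gap: 0.0005
grasp_force: 0.0
[-3.01493417e-01  6.15935969e-01  1.79638278e+00  4.35666924e-05
  7.29232142e-01 -2.90695108e-01] [-0.02402078  0.03110619 -0.21598613] [-0.05024231 -0.07166285 -0.0170464 ]
```

View pics/m2.png

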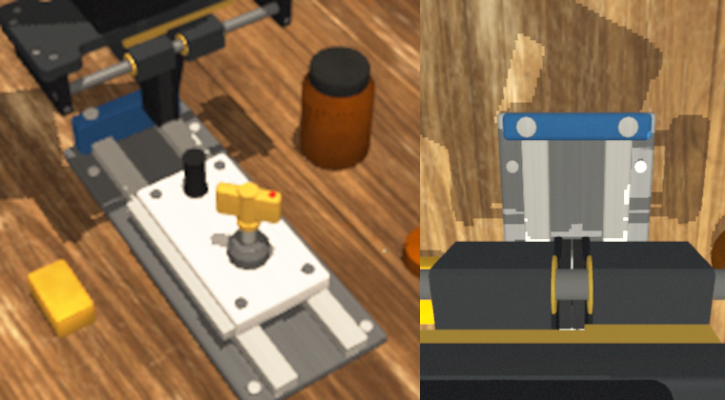

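The picture shows the fingers have passed ahead of the post, which is unmoved at crop (194,155), scene pixel (252,224). So it lies further back than I estimated, and I'll triangulate it.

Run:
```python
from h import *
f=arm.grab_frame("scene");t=arm.grab_frame("top")
S=lambda x,y:(160+x/2.1,150+y/2.105)
for n,x,y,z in [("post",194,155,.072),("wing hub",248,188,.102),("dot",272,195,.102)]:print(n,ray(f,S(x,y),z).round(4))
def line(f,px):
    d=f["cam_to_world"][:3,:3]@np.linalg.solve(f["intrinsics"],[px[0],px[1],1.]);return f["cam_to_world"][:3,3],d/np.linalg.norm(d)
for sp,tp in [((252.4,223.8),(279.5,244.6)),((278,239.5),(316.3,245.3))]:
    A=0;b=0
    for o,d in (line(f,sp),line(t,tp)):
        P=np.eye(3)-np.outer(d,d);A=A+P;b=b+P@o
    print(np.linalg.solve(A,b))
print(f["cam_to_world"][:3].round(3),t["cam_to_world"][:3].round(3))
T=t["cam_to_world"]
w=arm.grab_frame("wrist");print(w["cam_to_world"].round(3),w["intrinsics"])
```

```text
post [ 0.5293 -0.0882  0.072 ]
wing hub [ 0.5288 -0.1595  0.102 ]
dot [ 0.5384 -0.1731  0.102 ]
[ 0.52924107 -0.08752314  0.07110068]
[ 0.52852883 -0.15959935  0.10188125]
[[ 0.839 -0.376  0.393  0.257]
 [-0.544 -0.576  0.611 -0.584]
 [-0.003 -0.726 -0.687  0.64 ]] [[ 0.01  -0.996  0.088  0.535]
 [-1.    -0.01  -0.004 -0.075]
 [ 0.005 -0.088 -0.996  0.919]]
[[ 1.    -0.01  -0.003  0.526]
 [-0.011 -0.965 -0.263  0.024]
 [ 0.     0.263 -0.965  0.243]
 [ 0.     0.     0.     1.   ]] [[345.53087801   0.         278.98047154]
 [  0.         345.53087801 215.98470622]
 [  0.           0.           1.        ]]
```

Run:
```python
from h import *
s=arm.read_state();p=s["position"];print(p)
f=arm.grab_frame("scene");T=np.linalg.inv(f["cam_to_world"])
def pr(X):
    c=T@np.r_[X,1];u=f["intrinsics"]@c[:3];return u[:2]/u[2]
for dz in(0,-.022):print(pr(p+[0,0,dz]))
x0,y0=190,150
im=cv2.resize(f["img"][y0:y0+110,x0:x0+130,::-1],None,fx=5,fy=5,interpolation=cv2.INTER_CUBIC)
u=pr(p+[0,0,-.022]);cv2.circle(im,(int((u[0]-x0)*5),int((u[1]-y0)*5)),5,(0,255,0),2)
u=pr([.5293,-.0877,.072]);cv2.circle(im,(int((u[0]-x0)*5),int((u[1]-y0)*5)),5,(255,0,255),2)
cv2.imwrite("pics/m3.png",im)
```

```text
[ 0.52545037 -0.04780065  0.07007141]
[236.75660445 209.82221861]
[237.56144043 220.01948119]
```

View pics/m3.png

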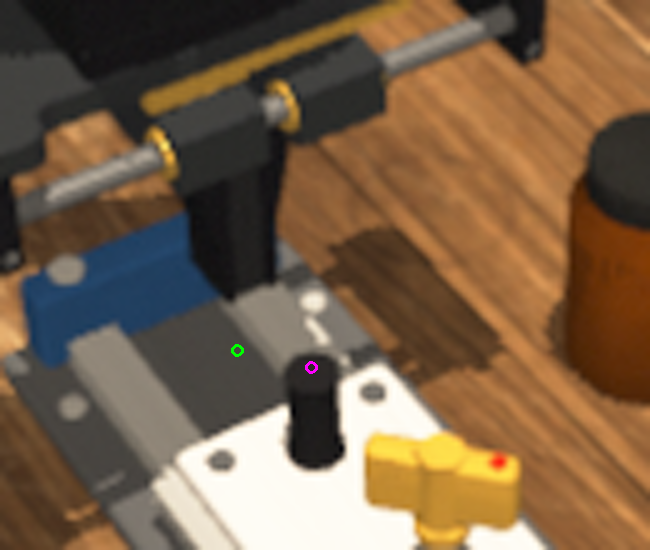

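The projected fingertip (green, at 237,350) sits about 60 crop pixels below the real tips at (237,285). So the fingertips are really about 20 mm higher than the nominal frame says, and the fingers closed just above the post. I'll go back, open, and descend carefully while watching the force.

```bash
python3 -m pendant '[{"x":0,"y":0,"z":-0.02,"ax":0,"ay":0,"az":0,"gripper":0.07},{"x":-0.015,"y":0,"z":0,"ax":0,"ay":0,"az":0,"gripper":0.07},{"x":-0.015,"y":0,"z":0,"ax":0,"ay":0,"az":0,"gripper":0.07},{"x":-0.015,"y":0,"z":0,"ax":0,"ay":0,"az":0,"gripper":0.07},{"x":0,"y":0,"z":0,"ax":0,"ay":0,"az":0,"gripper":0.07},{"x":0,"y":0,"z":0,"ax":0,"ay":0,"az":0,"gripper":0.07},{"x":0,"y":0,"z":0.02,"ax":0,"ay":0,"az":0,"gripper":0.07},{"x":0,"y":0,"z":0.006,"ax":0,"ay":0,"az":0,"gripper":0.07},{"x":0,"y":0,"z":0.005,"ax":0,"ay":0,"az":0,"gripper":0.07},{"x":0,"y":0,"z":0,"ax":0,"ay":0,"az":0,"gripper":0.07}]' 8
python3 -m pendant '[{"x":0,"y":0,"z":0.004,"ax":0,"ay":0,"az":0,"gripper":0.07},{"x":0,"y":0,"z":0.003,"ax":0,"ay":0,"az":0,"gripper":0.07},{"x":0,"y":0,"z":0,"ax":0,"ay":0,"az":0,"gripper":0.07}]' 8
python3 - <<'E'
from h import *
f=arm.grab_frame("scene")
cv2.imwrite("pics/m4.png",cv2.resize(f["img"][170:290,190:330,::-1],None,fx=5,fy=5,interpolation=cv2.INTER_CUBIC))
E
```

```text
time_s: 7.85
position: [0.5248, -0.0925, 0.0589]
tcp_rot: [-2.233, -2.209, 0.0]
contact_force: [0.1, 0.7, 0.1]
finger_gap: 0.0694
grasp_force: 0.0
time_s: 8.22
position: [0.5247, -0.0927, 0.0519]
tcp_rot: [-2.233, -2.209, 0.0]
contact_force: [-0.0, 0.2, -0.2]
finger_gap: 0.0701
grasp_force: 0.0
```

View pics/m4.png

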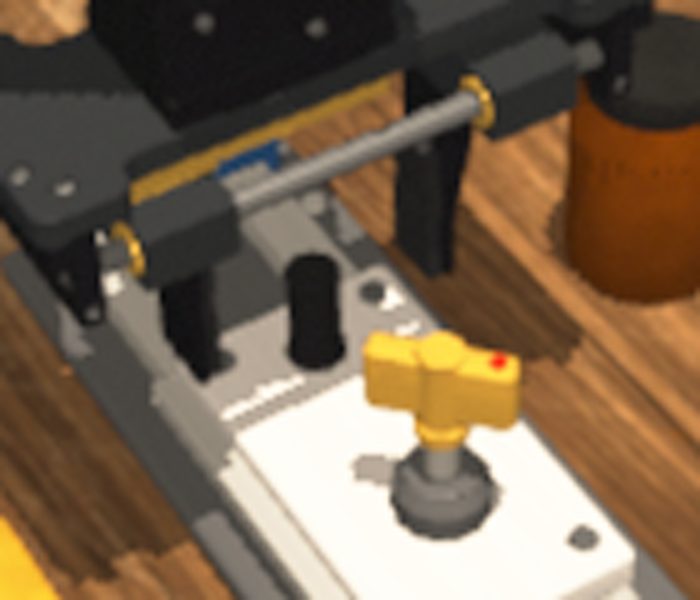

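The fingertips at (205,370) and (435,270) now straddle the post (316,310) at about mid-height. Closing.

```bash
python3 -m pendant '[{"x":0,"y":0,"z":0,"ax":0,"ay":0,"az":0,"gripper":0.0},{"x":0,"y":0,"z":0,"ax":0,"ay":0,"az":0,"gripper":0.0},{"x":0,"y":0,"z":0,"ax":0,"ay":0,"az":0,"gripper":0.0},{"x":0,"y":0,"z":0,"ax":0,"ay":0,"az":0,"gripper":0.0},{"x":0,"y":0,"z":0,"ax":0,"ay":0,"az":0,"gripper":0.0},{"x":0,"y":0,"z":0,"ax":0,"ay":0,"az":0,"gripper":0.0},{"x":0,"y":0,"z":0,"ax":0,"ay":0,"az":0,"gripper":0.0},{"x":0,"y":0,"z":0,"ax":0,"ay":0,"az":0,"gripper":0.0}]' 15
```

```text
time_s: 9.28
position: [0.5278, -0.093, 0.0523]
tcp_rot: [2.231, 2.205, 0.006]
contact_force: [5.1, 1.9, -3.5]
finger_gap: 0.0154
grasp_force: 15.0
```

```bash
python3 -m pendant '[{"x":0.004,"y":0.004,"z":0,"ax":0,"ay":0,"az":0,"gripper":0.0},{"x":0.008,"y":0,"z":0,"ax":0,"ay":0,"az":0,"gripper":0.0},{"x":0.008,"y":0,"z":0,"ax":0,"ay":0,"az":0,"gripper":0.0},{"x":0.008,"y":0,"z":0,"ax":0,"ay":0,"az":0,"gripper":0.0},{"x":0.008,"y":0,"z":0,"ax":0,"ay":0,"az":0,"gripper":0.0},{"x":0.008,"y":0,"z":0,"ax":0,"ay":0,"az":0,"gripper":0.0},{"x":0.008,"y":0,"z":0,"ax":0,"ay":0,"az":0,"gripper":0.0},{"x":0.006,"y":0,"z":0,"ax":0,"ay":0,"az":0,"gripper":0.0}]' 15
python3 -m pendant '[{"x":0.004,"y":0,"z":0,"ax":0,"ay":0,"az":0,"gripper":0.0},{"x":0.004,"y":0,"z":0,"ax":0,"ay":0,"az":0,"gripper":0.0}]'
python3 -m pendant '[{"x":0.003,"y":0,"z":0,"ax":0,"ay":0,"az":0,"gripper":0.0},{"x":0.002,"y":0,"z":0,"ax":0,"ay":0,"az":0,"gripper":0.0}]'
```

```text
time_s: 10.28
position: [0.5284, -0.0351, 0.0521]
tcp_rot: [-2.232, -2.21, 0.004]
contact_force: [-2.5, -3.9, 3.0]
finger_gap: 0.0153
grasp_force: 15.0
time_s: 10.52
position: [0.5285, -0.0269, 0.0522]
tcp_rot: [-2.232, -2.209, 0.003]
contact_force: [-2.0, -3.5, 3.8]
finger_gap: 0.0156
grasp_force: 15.0
time_s: 10.78
position: [0.5286, -0.023, 0.0521]
tcp_rot: [2.231, 2.212, -0.005]
contact_force: [-4.4, -12.4, 2.8]
finger_gap: 0.0153
grasp_force: 15.0
```

```bash
python3 -m pendant '[{"x":0.002,"y":0,"z":0,"ax":0,"ay":0,"az":0,"gripper":0.0},{"x":0.0,"y":0,"z":0,"ax":0,"ay":0,"az":0,"gripper":0.0}]'
```

```text
time_s: 11.02
position: [0.5286, -0.0229, 0.0521]
tcp_rot: [2.229, 2.212, -0.008]
contact_force: [-5.2, -14.7, 3.6]
finger_gap: 0.0151
grasp_force: 15.0
```

Force rises against the stop with no further motion, so the carriage is home. Now release, rise, turn to the wing and look again.

```bash
python3 -m pendant '[{"x":0,"y":0,"z":0,"ax":0,"ay":0,"az":0,"gripper":0.05},{"x":0,"y":0,"z":0,"ax":0,"ay":0,"az":0,"gripper":0.05},{"x":0,"y":0,"z":0,"ax":0,"ay":0,"az":0,"gripper":0.05},{"x":0,"y":0,"z":0,"ax":0,"ay":0,"az":0,"gripper":0.05},{"x":0,"y":0,"z":-0.04,"ax":0,"ay":0,"az":0,"gripper":0.06},{"x":0,"y":0,"z":-0.05,"ax":0,"ay":0,"az":0,"gripper":0.06},{"x":0,"y":0,"z":-0.04,"ax":0,"ay":0,"az":0,"gripper":0.06},{"x":0,"y":0,"z":0,"ax":0,"ay":0,"az":-0.146,"gripper":0.06},{"x":0,"y":0,"z":0,"ax":0,"ay":0,"az":-0.146,"gripper":0.06},{"x":0,"y":0,"z":0,"ax":0,"ay":0,"az":-0.146,"gripper":0.06},{"x":0,"y":0,"z":0,"ax":0,"ay":0,"az":-0.146,"gripper":0.06},{"x":0,"y":0,"z":0,"ax":0,"ay":0,"az":-0.146,"gripper":0.06},{"x":0,"y":0,"z":0,"ax":0,"ay":0,"az":0,"gripper":0.06}]'
python3 - <<'E'
from h import *
s=arm.read_state();print(s["position"],s["joints"][[0,5]]);print(R.from_rotvec(s["tcp_rot"]).as_matrix().round(4))
f=arm.grab_frame("scene");t=arm.grab_frame("top")
a=cv2.resize(f["img"][150:270,180:320],None,fx=4,fy=4,interpolation=cv2.INTER_CUBIC)
cv2.imwrite("pics/m5.png",a[:,:,::-1])
for l in("wing","grip_post"):print(l,[(np.round(d["at"],4),round(d["score"],2)) for d in arm.find_in(l,"scene")[:2]])
E
```

```text
time_s: 12.65
position: [0.5295, -0.0195, 0.182]
tcp_rot: [-1.3, -2.86, -0.0]
contact_force: [-0.1, 0.2, 0.2]
finger_gap: 0.0603
grasp_force: 0.0
[ 0.52952938 -0.01949143  0.18198784] [-0.24798061 -0.96563907]
[[-6.575e-01  7.534e-01 -1.000e-04]
 [ 7.534e-01  6.575e-01  3.000e-04]
 [ 3.000e-04  1.000e-04 -1.000e+00]]
wing [(array([ 0.5237, -0.1003,  0.0926]), 0.92)]
grip_post [(array([ 0.5194, -0.0924,  0.0377]), 0.89)]
```

View pics/m5.png

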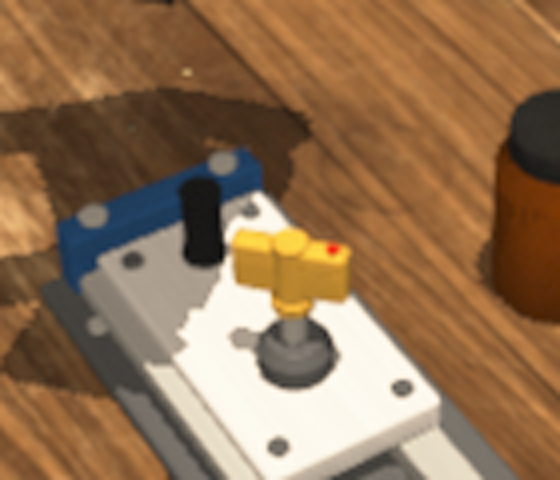

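The carriage front touches the blue stop. The post top is at crop (201,187), the wing hub at (292,240) and the dot at (333,249).

Run:
```python
from h import *
f=arm.grab_frame("scene")
S=lambda x,y:(180+x/4,150+y/4)
for n,x,y,z in [("post",201,187,.072),("hub",292,241,.104),("dot",333,249,.102)]:print(n,ray(f,S(x,y),z).round(4))
```

```text
post [ 0.5307 -0.0183  0.072 ]
hub [ 0.5286 -0.0933  0.104 ]
dot [ 0.5398 -0.1031  0.102 ]
```

```bash
python3 -m pendant '[{"x":-0.0279,"y":-0.025,"z":0,"ax":0,"ay":0,"az":0,"gripper":0.06},{"x":-0.0279,"y":-0.025,"z":0,"ax":0,"ay":0,"az":0,"gripper":0.06},{"x":0,"y":0,"z":0.04,"ax":0,"ay":0,"az":0,"gripper":0.05},{"x":0,"y":0,"z":0.02,"ax":0,"ay":0,"az":0,"gripper":0.05},{"x":0,"y":0,"z":0.02,"ax":0,"ay":0,"az":0,"gripper":0.05},{"x":0,"y":0,"z":0,"ax":0,"ay":0,"az":0,"gripper":0.04},{"x":0,"y":0,"z":0,"ax":0,"ay":0,"az":0,"gripper":0.04}]'
python3 - <<'E'
from h import *
f=arm.grab_frame("scene");g=arm.grab_frame("wrist")
a=cv2.resize(f["img"][160:260,190:310],(480,400),interpolation=cv2.INTER_CUBIC)
b=cv2.resize(g["img"][:,120:440],(305,400))
cv2.imwrite("pics/m6.png",np.hstack([a,b])[:,:,::-1])
E
```

```text
time_s: 13.78
position: [0.5293, -0.0949, 0.1026]
tcp_rot: [1.298, 2.86, 0.0]
contact_force: [0.5, -0.4, 0.3]
finger_gap: 0.0416
grasp_force: 0.0
```

View pics/m6.png

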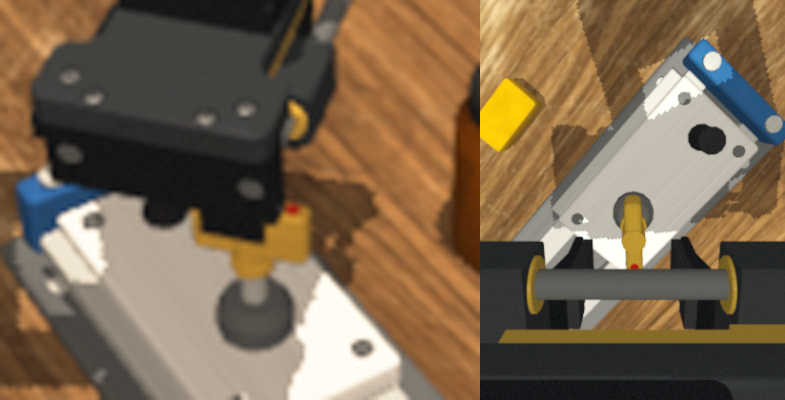

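The right half shows the wing at (633,235) parallel to the fingers and midway between them (575 and 690). The dot end at (633,268) points toward the palm side. Descend and grip, with the grip limited to 18 N so that it cannot force the screw.

```bash
python3 -m pendant '[{"x":0,"y":0,"z":0.013,"ax":0,"ay":0,"az":0,"gripper":0.04},{"x":0,"y":0,"z":0.013,"ax":0,"ay":0,"az":0,"gripper":0.04},{"x":0,"y":0,"z":0,"ax":0,"ay":0,"az":0,"gripper":0.04}]' 8
python3 -m pendant '[{"x":0,"y":0,"z":0,"ax":0,"ay":0,"az":0,"gripper":0.0},{"x":0,"y":0,"z":0,"ax":0,"ay":0,"az":0,"gripper":0.0},{"x":0,"y":0,"z":0,"ax":0,"ay":0,"az":0,"gripper":0.0},{"x":0,"y":0,"z":0,"ax":0,"ay":0,"az":0,"gripper":0.0},{"x":0,"y":0,"z":0,"ax":0,"ay":0,"az":0,"gripper":0.0},{"x":0,"y":0,"z":0,"ax":0,"ay":0,"az":0,"gripper":0.0}]' 18
python3 -c "
from bench import arm
s=arm.read_state();print(s['position'],s['tcp_rot'],s['contact_force'],s['torque'],s['joints'][5])"
```

```text
time_s: 14.25
position: [0.5276, -0.0943, 0.0746]
tcp_rot: [-1.297, -2.858, 0.0]
contact_force: [0.0, 0.4, -0.8]
finger_gap: 0.0403
grasp_force: 0.0
time_s: 15.0
position: [0.5299, -0.0946, 0.0763]
tcp_rot: [1.298, 2.859, 0.001]
contact_force: [3.0, 2.8, -0.3]
finger_gap: 0.0099
grasp_force: 18.0
[ 0.52990955 -0.09455518  0.07633351] [1.29750090e+00 2.85870550e+00 1.49923348e-03] [ 2.97560201  2.7566911  -0.25422962] [ 0.58215773 -0.8482105   0.02321298] -1.104358982704224
```

```bash
cat > st.py <<'E'
from h import *
s=arm.read_state();M=R.from_rotvec(s["tcp_rot"]).as_matrix()
print("t",round(s["time_s"],2),"psi",np.arctan2(M[1,1],M[0,1]).round(4),"tilt",M[:2,2].round(4),"pos",s["position"].round(4),"F",s["contact_force"].round(2),"T",s["torque"].round(3),"gap",round(s["finger_gap"],4),"q6",s["joints"][5].round(3))
E
python3 -m pendant '[{"x":0.003,"y":0.0045,"z":0,"ax":0,"ay":0,"az":0,"gripper":0.0},{"x":0,"y":0,"z":0,"ax":0,"ay":0,"az":0,"gripper":0.0}]' >/dev/null; python3 st.py
python3 -m pendant '[{"x":0,"y":0,"z":0,"ax":0,"ay":0,"az":0.1,"gripper":0.0},{"x":0,"y":0,"z":0,"ax":0,"ay":0,"az":0.1,"gripper":0.0},{"x":0,"y":0,"z":0,"ax":0,"ay":0,"az":0.1,"gripper":0.0}]'>/dev/null; python3 st.py
python3 -m pendant '[{"x":0,"y":0,"z":0,"ax":0,"ay":0,"az":0,"gripper":0.0}]'>/dev/null; python3 st.py
```

```text
t 15.25 psi 0.7232 tilt [-0.0005 -0.0075] pos [ 0.5301 -0.0937  0.0764] F [ -1.36 -12.1    0.02] T [-2.019  0.187  0.008] gap 0.0096 q6 -1.094
t 15.62 psi 0.4198 tilt [-0.0021 -0.0076] pos [ 0.5293 -0.0941  0.0763] F [ -4.32 -14.57   0.89] T [-2.39   0.535  0.081] gap 0.01 q6 -0.791
t 15.75 psi 0.4219 tilt [-0.002  -0.0074] pos [ 0.5293 -0.0942  0.0763] F [ -3.22 -14.45   1.04] T [-2.355  0.424  0.022] gap 0.0098 q6 -0.793
```

```bash
cat >> st.py <<'E'
import sys
sys.exit(int(s["torque"][2]>0.13))
E
python3 -m pendant '[{"x":0,"y":0,"z":0,"ax":0,"ay":0,"az":0.06,"gripper":0.0},{"x":0,"y":0,"z":0,"ax":0,"ay":0,"az":0.06,"gripper":0.0},{"x":0,"y":0,"z":0,"ax":0,"ay":0,"az":0.06,"gripper":0.0},{"x":0,"y":0,"z":0,"ax":0,"ay":0,"az":0.06,"gripper":0.0},{"x":0,"y":0,"z":0,"ax":0,"ay":0,"az":0.06,"gripper":0.0}]'>/dev/null; python3 st.py &&
python3 -m pendant '[{"x":0,"y":0,"z":0,"ax":0,"ay":0,"az":0.06,"gripper":0.0}]'>/dev/null && python3 st.py &&
python3 -m pendant '[{"x":0,"y":0,"z":0,"ax":0,"ay":0,"az":0.06,"gripper":0.0}]'>/dev/null && python3 st.py &&
python3 -m pendant '[{"x":0,"y":0,"z":0,"ax":0,"ay":0,"az":0.06,"gripper":0.0}]'>/dev/null && python3 st.py &&
python3 -m pendant '[{"x":0,"y":0,"z":0,"ax":0,"ay":0,"az":0.06,"gripper":0.0}]'>/dev/null && python3 st.py &&
python3 -m pendant '[{"x":0,"y":0,"z":0,"ax":0,"ay":0,"az":0.06,"gripper":0.0}]'>/dev/null && python3 st.py
```

```text
t 16.38 psi 0.1215 tilt [-0.0039 -0.0078] pos [ 0.5284 -0.0943  0.0763] F [ -4.99 -15.6    1.96] T [-2.558  0.864  0.093] gap 0.0094 q6 -0.492
t 16.5 psi 0.0615 tilt [-0.0043 -0.0078] pos [ 0.5282 -0.0944  0.0763] F [ -6.26 -15.24   2.49] T [-2.659  0.874  0.08 ] gap 0.0096 q6 -0.432
t 16.62 psi 0.0016 tilt [-0.0047 -0.0078] pos [ 0.528  -0.0944  0.0763] F [ -5.93 -15.37   2.76] T [-2.707  0.901  0.071] gap 0.0096 q6 -0.372
t 16.75 psi -0.0584 tilt [-0.0051 -0.0077] pos [ 0.5278 -0.0944  0.0763] F [ -7.25 -16.14   3.58] T [-2.723  1.006  0.078] gap 0.0101 q6 -0.312
t 16.88 psi -0.1183 tilt [-0.0055 -0.0077] pos [ 0.5276 -0.0943  0.0763] F [ -6.76 -16.54   3.86] T [-2.667  0.997  0.072] gap 0.0097 q6 -0.252
t 17.0 psi -0.1783 tilt [-0.0058 -0.0076] pos [ 0.5274 -0.0943  0.0763] F [ -6.84 -15.82   2.69] T [-2.716  1.142  0.02 ] gap 0.0104 q6 -0.192
```

```bash
python3 -m pendant '[{"x":-0.0015,"y":-0.0028,"z":0,"ax":0,"ay":0,"az":0.0,"gripper":0.0}]'>/dev/null && python3 st.py &&
python3 -m pendant '[{"x":0,"y":0,"z":0,"ax":0,"ay":0,"az":0.06,"gripper":0.0}]'>/dev/null && python3 st.py &&
python3 -m pendant '[{"x":0,"y":0,"z":0,"ax":0,"ay":0,"az":0.06,"gripper":0.0}]'>/dev/null && python3 st.py &&
python3 -m pendant '[{"x":0,"y":0,"z":0,"ax":0,"ay":0,"az":0.06,"gripper":0.0}]'>/dev/null && python3 st.py &&
python3 -m pendant '[{"x":0,"y":0,"z":0,"ax":0,"ay":0,"az":0.06,"gripper":0.0}]'>/dev/null && python3 st.py &&
python3 -m pendant '[{"x":0,"y":0,"z":0,"ax":0,"ay":0,"az":0.06,"gripper":0.0}]'>/dev/null && python3 st.py &&
python3 -m pendant '[{"x":0,"y":0,"z":0,"ax":0,"ay":0,"az":0.06,"gripper":0.0}]'>/dev/null && python3 st.py &&
python3 -m pendant '[{"x":0,"y":0,"z":0,"ax":0,"ay":0,"az":0.06,"gripper":0.0}]'>/dev/null && python3 st.py &&
python3 -m pendant '[{"x":0,"y":0,"z":0,"ax":0,"ay":0,"az":0.06,"gripper":0.0}]'>/dev/null && python3 st.py &&
python3 -m pendant '[{"x":0,"y":0,"z":0,"ax":0,"ay":0,"az":0.06,"gripper":0.0}]'>/dev/null && python3 st.py
```

```text
t 17.12 psi -0.1794 tilt [ 0.0005 -0.0063] pos [ 0.5272 -0.0946  0.0764] F [ 1.81 -8.62 -3.23] T [-1.377 -0.465 -0.023] gap 0.0097 q6 -0.197
t 17.25 psi -0.2401 tilt [ 0.     -0.0063] pos [ 0.5271 -0.0944  0.0764] F [ -1.41 -10.44  -0.24] T [-1.906  0.131  0.012] gap 0.0099 q6 -0.136
t 17.38 psi -0.3001 tilt [-0.0005 -0.0063] pos [ 0.5269 -0.0944  0.0764] F [ -1.22 -12.38  -0.33] T [-1.832  0.197  0.028] gap 0.0097 q6 -0.076
t 17.5 psi -0.36 tilt [-0.001  -0.0063] pos [ 0.5268 -0.0943  0.0764] F [ -1.68 -10.92   0.05] T [-1.864  0.256  0.087] gap 0.0097 q6 -0.016
t 17.62 psi -0.4199 tilt [-0.0014 -0.0061] pos [ 0.5266 -0.0942  0.0764] F [-2.46 -9.68  0.92] T [-1.864  0.282  0.035] gap 0.0099 q6 0.044
t 17.75 psi -0.4799 tilt [-0.0018 -0.006 ] pos [ 0.5264 -0.0942  0.0763] F [ -2.54 -10.02   0.92] T [-1.806  0.41   0.063] gap 0.0099 q6 0.104
t 17.88 psi -0.5399 tilt [-0.0021 -0.0058] pos [ 0.5262 -0.0941  0.0763] F [ -3.24 -10.54   1.58] T [-1.826  0.466 -0.077] gap 0.0096 q6 0.164
t 18.0 psi -0.5999 tilt [-0.0024 -0.0057] pos [ 0.5261 -0.094   0.0763] F [-3.77 -9.8   0.63] T [-1.773  0.512  0.051] gap 0.0101 q6 0.224
t 18.12 psi -0.6599 tilt [-0.0028 -0.0055] pos [ 0.5259 -0.0938  0.0763] F [ -3.23 -11.05   0.89] T [-1.763  0.492  0.018] gap 0.0098 q6 0.284
t 18.25 psi -0.72 tilt [-0.003  -0.0052] pos [ 0.5257 -0.0937  0.0763] F [-2.6  -9.93  2.4 ] T [-1.713  0.527  0.032] gap 0.0102 q6 0.344
```

```bash
sed -i 's/>0.13/>0.12 or s["finger_gap"]>0.0115/' st.py
python3 -m pendant '[{"x":0,"y":0,"z":0,"ax":0,"ay":0,"az":0.03,"gripper":0.0}]' 12 >/dev/null && python3 st.py &&
python3 -m pendant '[{"x":0,"y":0,"z":0,"ax":0,"ay":0,"az":0.03,"gripper":0.0}]'>/dev/null && python3 st.py &&
python3 -m pendant '[{"x":0,"y":0,"z":0,"ax":0,"ay":0,"az":0.03,"gripper":0.0}]'>/dev/null && python3 st.py &&
python3 -m pendant '[{"x":0,"y":0,"z":0,"ax":0,"ay":0,"az":0.03,"gripper":0.0}]'>/dev/null && python3 st.py &&
python3 -m pendant '[{"x":0,"y":0,"z":0,"ax":0,"ay":0,"az":0.03,"gripper":0.0}]'>/dev/null && python3 st.py &&
python3 -m pendant '[{"x":0,"y":0,"z":0,"ax":0,"ay":0,"az":0.03,"gripper":0.0}]'>/dev/null && python3 st.py &&
python3 -m pendant '[{"x":0,"y":0,"z":0,"ax":0,"ay":0,"az":0.03,"gripper":0.0}]'>/dev/null && python3 st.py &&
python3 -m pendant '[{"x":0,"y":0,"z":0,"ax":0,"ay":0,"az":0.03,"gripper":0.0}]'>/dev/null && python3 st.py &&
python3 -m pendant '[{"x":0,"y":0,"z":0,"ax":0,"ay":0,"az":0.03,"gripper":0.0}]'>/dev/null && python3 st.py &&
python3 -m pendant '[{"x":0,"y":0,"z":0,"ax":0,"ay":0,"az":0.03,"gripper":0.0}]'>/dev/null && python3 st.py &&
python3 -m pendant '[{"x":0,"y":0,"z":0,"ax":0,"ay":0,"az":0.03,"gripper":0.0}]'>/dev/null && python3 st.py &&
python3 -m pendant '[{"x":0,"y":0,"z":0,"ax":0,"ay":0,"az":0.03,"gripper":0.0}]'>/dev/null && python3 st.py
```

```text
t 18.38 psi -0.7492 tilt [-0.0032 -0.0051] pos [ 0.5257 -0.0937  0.0763] F [-3.81 -9.69  2.46] T [-1.699  0.535  0.079] gap 0.0098 q6 0.373
t 18.5 psi -0.7791 tilt [-0.0032 -0.005 ] pos [ 0.5256 -0.0936  0.0763] F [-2.99 -9.69  1.93] T [-1.666  0.605  0.093] gap 0.0096 q6 0.403
t 18.62 psi -0.809 tilt [-0.0035 -0.0049] pos [ 0.5255 -0.0935  0.0763] F [-3.34 -9.51  2.94] T [-1.615  0.622  0.039] gap 0.0101 q6 0.433
t 18.75 psi -0.8391 tilt [-0.0035 -0.0048] pos [ 0.5255 -0.0935  0.0763] F [-3.46 -8.99  2.88] T [-1.585  0.614  0.026] gap 0.0097 q6 0.463
t 18.88 psi -0.8691 tilt [-0.0037 -0.0047] pos [ 0.5254 -0.0934  0.0763] F [-3.09 -9.29  2.45] T [-1.613  0.573  0.048] gap 0.0097 q6 0.493
t 19.0 psi -0.8991 tilt [-0.0038 -0.0046] pos [ 0.5254 -0.0933  0.0763] F [-4.13 -9.13  2.75] T [-1.545  0.517  0.041] gap 0.0097 q6 0.523
t 19.12 psi -0.9291 tilt [-0.004  -0.0045] pos [ 0.5253 -0.0933  0.0763] F [-4.09 -8.6   3.52] T [-1.522  0.639  0.042] gap 0.0098 q6 0.553
t 19.25 psi -0.9592 tilt [-0.0041 -0.0043] pos [ 0.5252 -0.0932  0.0763] F [-2.78 -8.82  2.89] T [-1.474  0.639  0.043] gap 0.01 q6 0.583
t 19.38 psi -0.9892 tilt [-0.0042 -0.0042] pos [ 0.5252 -0.0931  0.0763] F [-3.7  -7.72  2.81] T [-1.439  0.654  0.055] gap 0.01 q6 0.613
t 19.5 psi -1.0193 tilt [-0.0043 -0.0041] pos [ 0.5251 -0.0931  0.0763] F [-4.57 -7.29  3.64] T [-1.39   0.633 -0.   ] gap 0.0099 q6 0.643
t 19.62 psi -1.0493 tilt [-0.0043 -0.004 ] pos [ 0.5251 -0.0929  0.0763] F [-4.74 -7.96  3.74] T [-1.36   0.624 -0.012] gap 0.0096 q6 0.673
t 19.75 psi -1.0793 tilt [-0.0045 -0.0038] pos [ 0.525  -0.0929  0.0763] F [-4.59 -8.61  3.01] T [-1.335  0.615  0.069] gap 0.0101 q6 0.703
```

```bash
python3 -m pendant '[{"x":-0.0004,"y":-0.0014,"z":0,"ax":0,"ay":0,"az":0.03,"gripper":0.0}]' >/dev/null && python3 st.py &&
python3 -m pendant '[{"x":0,"y":0,"z":0,"ax":0,"ay":0,"az":0.03,"gripper":0.0}]'>/dev/null && python3 st.py &&
python3 -m pendant '[{"x":0,"y":0,"z":0,"ax":0,"ay":0,"az":0.03,"gripper":0.0}]'>/dev/null && python3 st.py &&
python3 -m pendant '[{"x":0,"y":0,"z":0,"ax":0,"ay":0,"az":0.03,"gripper":0.0}]'>/dev/null && python3 st.py &&
python3 -m pendant '[{"x":0,"y":0,"z":0,"ax":0,"ay":0,"az":0.03,"gripper":0.0}]'>/dev/null && python3 st.py &&
python3 -m pendant '[{"x":0,"y":0,"z":0,"ax":0,"ay":0,"az":0.03,"gripper":0.0}]'>/dev/null && python3 st.py &&
python3 -m pendant '[{"x":0,"y":0,"z":0,"ax":0,"ay":0,"az":0.03,"gripper":0.0}]'>/dev/null && python3 st.py &&
python3 -m pendant '[{"x":0,"y":0,"z":0,"ax":0,"ay":0,"az":0.03,"gripper":0.0}]'>/dev/null && python3 st.py &&
python3 -m pendant '[{"x":0,"y":0,"z":0,"ax":0,"ay":0,"az":0.03,"gripper":0.0}]'>/dev/null && python3 st.py &&
python3 -m pendant '[{"x":0,"y":0,"z":0,"ax":0,"ay":0,"az":0.03,"gripper":0.0}]'>/dev/null && python3 st.py &&
python3 -m pendant '[{"x":0,"y":0,"z":0,"ax":0,"ay":0,"az":0.03,"gripper":0.0}]'>/dev/null && python3 st.py &&
python3 -m pendant '[{"x":0,"y":0,"z":0,"ax":0,"ay":0,"az":0.03,"gripper":0.0}]'>/dev/null && python3 st.py &&
python3 -m pendant '[{"x":0,"y":0,"z":0,"ax":0,"ay":0,"az":0.03,"gripper":0.0}]'>/dev/null && python3 st.py &&
python3 -m pendant '[{"x":0,"y":0,"z":0,"ax":0,"ay":0,"az":0.03,"gripper":0.0}]'>/dev/null && python3 st.py
```

```text
t 19.88 psi -1.1088 tilt [-0.0024 -0.0055] pos [ 0.5249 -0.0927  0.0763] F [ -2.89 -10.97  -0.08] T [-1.958  0.378  0.094] gap 0.0097 q6 0.734
t 20.0 psi -1.1383 tilt [-0.0024 -0.0055] pos [ 0.525  -0.0927  0.0763] F [ -2.29 -10.26   1.47] T [-1.654  0.415  0.176] gap 0.01 q6 0.764
```

```bash
python3 -m pendant '[{"x":0,"y":0,"z":0,"ax":0,"ay":0,"az":0.0,"gripper":0.0}]' >/dev/null ; python3 st.py 
python3 -m pendant '[{"x":0,"y":0,"z":0,"ax":0,"ay":0,"az":0.0,"gripper":0.0}]' >/dev/null ; python3 st.py
```

```text
t 20.12 psi -1.1374 tilt [-0.0025 -0.0055] pos [ 0.525  -0.0927  0.0763] F [-2.86 -9.15  0.78] T [-1.671  0.484  0.157] gap 0.0098 q6 0.763
t 20.25 psi -1.1373 tilt [-0.0026 -0.0055] pos [ 0.525  -0.0927  0.0763] F [ -2.88 -10.45   2.17] T [-1.704  0.432  0.192] gap 0.0103 q6 0.763
```

Torque holds at about 0.17 N m with the hand at rest, so the screw is firmly bottomed. Now back off a quarter turn.

```bash
python3 -m pendant '[{"x":0,"y":0,"z":0,"ax":0,"ay":0,"az":-0.1,"gripper":0.0},{"x":0,"y":0,"z":0,"ax":0,"ay":0,"az":-0.1,"gripper":0.0},{"x":0,"y":0,"z":0,"ax":0,"ay":0,"az":-0.1,"gripper":0.0},{"x":0,"y":0,"z":0,"ax":0,"ay":0,"az":-0.1,"gripper":0.0},{"x":0,"y":0,"z":0,"ax":0,"ay":0,"az":-0.1,"gripper":0.0},{"x":0,"y":0,"z":0,"ax":0,"ay":0,"az":-0.1,"gripper":0.0},{"x":0,"y":0,"z":0,"ax":0,"ay":0,"az":-0.1,"gripper":0.0},{"x":0,"y":0,"z":0,"ax":0,"ay":0,"az":-0.1,"gripper":0.0}]' 15 >/dev/null ; python3 st.py 
python3 -m pendant '[{"x":0,"y":0,"z":0,"ax":0,"ay":0,"az":-0.1,"gripper":0.0},{"x":0,"y":0,"z":0,"ax":0,"ay":0,"az":-0.1,"gripper":0.0},{"x":0,"y":0,"z":0,"ax":0,"ay":0,"az":-0.1,"gripper":0.0},{"x":0,"y":0,"z":0,"ax":0,"ay":0,"az":-0.1,"gripper":0.0}]' >/dev/null ; python3 st.py
```

```text
t 21.25 psi -0.335 tilt [ 0.0013 -0.0078] pos [ 0.5268 -0.0942  0.0763] F [ -0.39 -14.47  -2.47] T [-2.289  0.04  -0.045] gap 0.0098 q6 -0.04
t 21.75 psi 0.0646 tilt [ 0.0039 -0.0082] pos [ 0.5281 -0.0944  0.0764] F [  1.57 -12.32  -4.7 ] T [-2.143 -0.388 -0.042] gap 0.0097 q6 -0.44
```

```bash
python3 -m pendant '[{"x":0,"y":0,"z":0,"ax":0,"ay":0,"az":-0.0965,"gripper":0.0},{"x":0,"y":0,"z":0,"ax":0,"ay":0,"az":-0.0965,"gripper":0.0},{"x":0,"y":0,"z":0,"ax":0,"ay":0,"az":-0.0965,"gripper":0.0},{"x":0,"y":0,"z":0,"ax":0,"ay":0,"az":-0.0965,"gripper":0.0},{"x":0,"y":0,"z":0,"ax":0,"ay":0,"az":0,"gripper":0.0}]' >/dev/null ; python3 st.py 
python3 -m pendant '[{"x":-0.0018,"y":-0.0012,"z":0,"ax":0,"ay":0,"az":0,"gripper":0.0},{"x":0,"y":0,"z":0,"ax":0,"ay":0,"az":0,"gripper":0.0}]' >/dev/null ; python3 st.py
```

```text
t 22.38 psi 0.4477 tilt [ 0.0062 -0.0079] pos [ 0.5292 -0.0941  0.0764] F [  4.33 -10.98  -4.96] T [-1.837e+00 -7.140e-01 -1.000e-03] gap 0.0092 q6 -0.823
t 22.62 psi 0.4453 tilt [ 0.0067 -0.0047] pos [ 0.5291 -0.0943  0.0764] F [ 6.38 -3.96 -4.76] T [-0.707 -1.092  0.024] gap 0.0099 q6 -0.827
```

```bash
python3 -m pendant '[{"x":-0.0008,"y":0.002,"z":0,"ax":0,"ay":0,"az":0,"gripper":0.0},{"x":0,"y":0,"z":0,"ax":0,"ay":0,"az":0,"gripper":0.0}]' >/dev/null ; python3 st.py 
python3 -m pendant '[{"x":0,"y":0,"z":0,"ax":0,"ay":0,"az":0,"gripper":0.04},{"x":0,"y":0,"z":0,"ax":0,"ay":0,"az":0,"gripper":0.04},{"x":0,"y":0,"z":0,"ax":0,"ay":0,"az":0,"gripper":0.04},{"x":0,"y":0,"z":0,"ax":0,"ay":0,"az":0,"gripper":0.04},{"x":0,"y":0,"z":0,"ax":0,"ay":0,"az":0,"gripper":0.04}]' >/dev/null ; python3 st.py
python3 -m pendant '[{"x":0,"y":0,"z":-0.02,"ax":0,"ay":0,"az":0,"gripper":0.045},{"x":0,"y":0,"z":-0.05,"ax":0,"ay":0,"az":0,"gripper":0.045},{"x":0,"y":0,"z":-0.05,"ax":0,"ay":0,"az":0,"gripper":0.045},{"x":-0.03,"y":0,"z":-0.02,"ax":0,"ay":0,"az":0,"gripper":0.045},{"x":0,"y":0,"z":0,"ax":0,"ay":0,"az":0,"gripper":0.045}]'
python3 - <<'E'
from h import *
f=arm.grab_frame("scene")
cv2.imwrite("pics/m7.png",cv2.resize(f["img"][150:270,180:320,::-1],None,fx=4,fy=4,interpolation=cv2.INTER_CUBIC))
S=lambda x,y:(180+x/4,150+y/4)
for c in ("scene",):
  for l in("amber_jar_mid","rosin_cake_mid","wax_mid"):print(l,[(np.round(d["at"],3)) for d in arm.find_in(l,c)[:1]])
E
```

```text
t 22.88 psi 0.4466 tilt [ 0.0022 -0.0049] pos [ 0.5292 -0.0942  0.0763] F [ 1.44 -6.95 -1.59] T [-1.107 -0.469 -0.015] gap 0.0097 q6 -0.825
t 23.5 psi 0.4452 tilt [-0.0002  0.0001] pos [ 0.5279 -0.0913  0.076 ] F [ 1.18 -0.36 -0.89] T [ 0.03  -0.096 -0.03 ] gap 0.0389 q6 -0.825
time_s: 24.12
position: [0.5431, -0.1204, 0.2182]
tcp_rot: [1.675, 2.65, 0.001]
contact_force: [-0.1, -0.5, 0.3]
finger_gap: 0.045
grasp_force: 0.0
amber_jar_mid [array([ 0.646, -0.097,  0.06 ])]
rosin_cake_mid [array([ 0.65 , -0.216,  0.015])]
wax_mid [array([ 0.41 , -0.112,  0.02 ])]
```

View pics/m7.png

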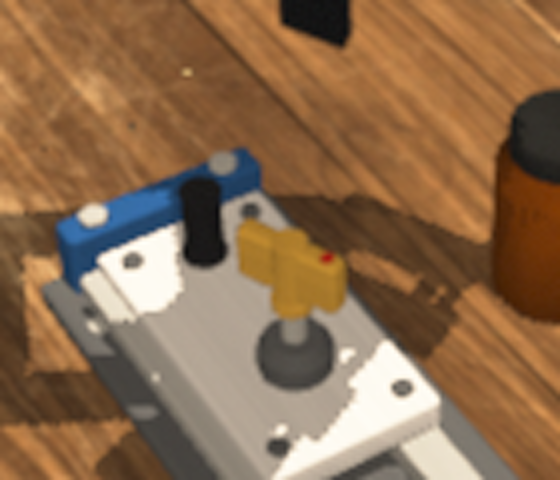

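The post is still at (201,187), so the carriage is against the stop. The wing sits free with its dot at (327,258), about 0.28 rad clockwise of where it started, as expected. The jar, rosin and wax have not moved.

```bash
python3 -c "
from bench import arm
print(arm.finish_job())"
```

```text
the job is handed in; nothing more can be done
None
```

The job is handed in, 24 s of robot time in: the carriage is against the blue stop, the thumbscrew was bottomed at about 0.17 N m, backed off a quarter turn and let go, and the jar, rosin and wax have not moved.

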